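# Lock the board stand, flip its kickstand down and hold the frame upright

## Task

Lock the board stand's sliding carriage where it stands by turning its wing knob clockwise as far as it goes, then flip the kickstand on the leaning frame down past its centre until it is fully down. Then take the frame by its grab bar, raise it until it stands upright with the kickstand's foot at the carriage plate, and finish while still gripping the bar and holding the frame upright, because it falls back if let go. Leave the other things on the bench alone.

Things in the scene. Friction and masses are not known exactly. Their poses are not given: they have to be found in the camera images.
- stand: fixed base of the circuit-board stand: white plate 270 x 320 mm, top 12 mm over the bench, on a blue mat 300 x 350 mm, with rails along its x on which an aluminium carriage slides (upper face 34 mm over the bench) bearing frame, kickstand and knob. Origin: on the bench under the middle of the frame's pivot axis at carriage joint 0; x away from the robot (within its yaw), y left, z up
- carriage (a joint): slide of the carriage along the stand's x axis, m, -0.03 to 0.03. While the knob is loose it slides under about 1.5 N; locked, it resists about 20 N
- carriage_mark (a point): point on the upper face of the carriage plate (at y = -37.5 mm of the stand, under the pivot axis); moves with the carriage
- knob (a joint): angle of the black wing knob, rad: 0 loose, grows clockwise seen from above, 1.4 is its stop (fully locked). It takes 0.06 N m to turn, up to about 0.12 N m beyond 0.8, and stays where it is left. It starts between 0 and 0.25
- knob_grip (a point): middle of the black wing knob's blade, on its upright axis, 60 mm over the bench, 35 mm along x and -138 mm along y (stand axes) from the middle of the frame's pivot axis. The blade stands upright: 46 mm long, 12 mm thick, 24 mm high (48 to 72 mm over the bench). The point's x axis runs along the blade; at joint 0 it is the stand's x
- frame (a joint): tip of the frame, rad: 0 leaning 0.55 rad back towards the robot on two pins, 0.55 upright, where the lowered kickstand's foot meets the carriage plate and stops it. Hinge axis level, along the stand's y, 48 mm over the bench. The frame is 150 mm wide, 12 mm thick, 152 mm tall above the pivot, about 0.8 kg with a green circuit board; it falls back to 0 when let go, even from upright
- bar_mid (a point): middle of the frame's grab bar: a level round steel bar 14 mm in diameter, parallel to the pivot axis and 190 mm from it, 38 mm beyond the frame's top edge, 80 mm free between its two stalks. Its own z axis points from pivot to bar, y along the bar.
- bar: the same grab bar with its two stalks; its origin lies on the pivot axis of the frame, 190 mm from the bar's centre line; z axis from the pivot to the bar
- leg (a joint): angle of the kickstand, rad: 0 stowed (level, pointing to the stand's +y across the frame's far face), 1.745 fully down at its stop. Over-centre spring: it pulls back to 0 below about 0.85 and snaps to 1.745 above; 1 to 2 N at the tip moves it.
- leg_pivot (a point): pivot of the kickstand on the frame's middle cross-bar, 85 mm up the frame from its pivot axis, 30 mm right of its middle, 12 mm out from its middle plane on the far (+x) face. The point's axes are the frame's: x out of the far face (the kickstand turns about it), y left, z up the frame. The kickstand turns from y towards -z
- leg_tip (a point): centre of the rubber ball foot (16 mm diameter) at the kickstand's tip. The leg is a dark steel rod 10 mm in diameter, from a point 8 mm out along the kickstand's axis from leg_pivot to this point, which is 45 mm out along that axis and 92 mm across from it.
- driver: bystander: screwdriver, 150 mm, grey handle
- brush: bystander: flat brush, 160 mm
- jar: bystander: small amber jar 40 mm in diameter, 40 mm high, standing on the plate of the stand at its far left corner; origin at its foot
- spool: bystander: grey spool, 56 mm in diameter, 36 mm high
- tray: bystander: white parts tray 100 x 140 x 25 mm
- meter: bystander: grey handheld meter 150 x 75 x 38 mm
- pcb: bystander: loose green circuit board 110 x 75 mm
- spacer: bystander: round brass spacer 24 mm in diameter, 22 mm high, standing on the stand's plate behind (robot side of) the carriage; origin at its foot

How it is judged:
By the outcome, as a careful person would: the job done as asked, in the order asked, and still so for the second after the job is handed in, while the arm keeps its last pose, push and grip.
It also fails if it takes over 61 s, if anything falls off the work surface, if the arm or the gripper's body presses on something with over 40 N, if the wrist force passes 120 N, or if a joint passes its speed limit or range.

## Robot

A 6-joint arm with a two-finger parallel gripper is mounted at the origin on the work surface. World frame = base frame: x ahead of the robot, y to its left, z up, the work surface at z = 0. Lengths are in m, angles in degrees, forces in N, time in s.
With the tool pointing down it reaches from about 0.25 to 0.725 m from the base axis. Payload 4 kg.
Tool frame: the origin (TCP) lies midway between the tips of the shut fingers; the grasp point (between the pads) lies 19 mm behind it; z points along the fingers, y is the direction in which the jaws open and shut (so a half turn about z gives the same grasp; the last joint's range is limited). The gripper opens to 85 mm and grips with 20 to 120 N. Pads are 22 mm wide; open, the fingers measure 114 mm over their backs; the gripper's body (76 mm by 85 mm) begins 54 mm behind the grasp point. The pads swing forward as they close: fully open they stand 13 mm farther back than shut.
Start: joints at [-74.198, 13.785, 0.286, 76.501, 0, 90], TCP at [0.136, -0.481, 0.231] pointing down, gripper open.
Joint ranges: [-155.79, 155.79], [-60.16, 107.12], [-62.33, 73.08], [-114, 123.19], [-81.49, 82.49], [-180, 180]. Speed limits (degrees/s): [159.86, 159.86, 180, 180, 180, 180].

## Interface

Orientations are given as a 3x3 rotation matrix whose columns are the frame's x, y, z axes.
In Python, from workcell import robot gives the robot as it stands.
- The arm moves only by the shell command python3 -m crank 'ROWS' [FORCE]. ROWS is JSON, a list of rows, each an object with "dr": the turn, a rotation vector about the tool's x, y, z in rad, a list of three; "linear": the shift along the tool's x, y, z in m, a list of three; "claw": the closure, from 0 (fully open) to 1 (shut). In form: [{"dr": [rx, ry, rz], "linear": [x, y, z], "claw": claw}, ...]. A call has 1 to 12 rows; each row shifts and turns the commanded pose from where the row before left it, along the tool's axes as they then stand; what a row does not reach is not made up. A row lasts 1/10 s, in which the tool goes at most 50 mm and 8.59 degrees, less where a joint would pass 70% of its speed; a pose out of reach is approached as far as the arm can. A call with a gripper value outside its range is refused whole. The fingers move at their own pace and stop on an object; FORCE is the grip in N (left out, the last holds). Time passes only in rows, so rows that do not move let the fingers close. It gives the time, the measured TCP pose, the force and the opening at its end, in the units of the state.
- robot.read_state(): the state, without advancing time (a new reading comes with each control period).
- robot.camera(name): name is "scene" or "top"; returns the picture (480x640x3 uint8, red, green, blue); there is no depth.
- robot.calibration(name): a dict with "vertical_fov" (degrees; the focal length in pixels is half the picture's height over the tangent of half this angle, whatever the lens; pixels are square), "cx", "cy" (the principal point, pixels), "distortion" ([k1, k2, p1, p2, k3] as OpenCV has them; the pictures are not rectified), "view" (4x4, takes a point from world to camera coordinates). Camera axes: x right, y up, looking along -z (the intrinsics and any distortion apply to the point x, -y, -z); pixel columns grow to the right and rows downward; lengths in m; the calibration is good to about 2 mm. A picture is of the moment at which its call begins. calibration takes no time and is no camera call.
- robot.close_job(): hands the job in, once; it reports no verdict.
The state is a dict: "t": time; "joints": joint angles; "joint_velocities": joint speeds; "joint_efforts": joint torques, N m; "eef_pos": TCP position; "ee_rot": TCP orientation; "wrist_force": force on the tool from outside, world axes, zero at the start; "wrist_torque": the same for the moment, N m; "finger_gap": opening from 0.0 (shut) to 1.0 (fully open).
Only numpy, scipy, OpenCV 4.12 (cv2) and the standard library are available. Lean on these libraries where they do the work, as an engineer would, in place of code of your own. Each camera call takes 0.05 s, during which the arm holds its last target.

## Working session

There is one attempt and no reset: what is moved stays moved. The work goes in short steps, Python scripts to look and compute and a shell command to move; the robot and the scene stay as the last step left them, time stands still between calls to the robot, and variables do not carry over. Pictures are saved under pics/ and viewed, and the job is handed in when it is done.

```bash
ls; mkdir -p pics; python3 - <<'E'
from workcell import robot
import cv2
s=robot.read_state(); print(s)
for n in("scene","top"):
    im=robot.camera(n); cv2.imwrite(f"pics/{n}0.png",im[:,:,::-1]); print(n,robot.calibration(n))
E
```

```text
pics
{'t': 0.0, 'joints': array([-7.41974506e+01,  1.38315522e+01,  2.11412058e-01,  7.65003750e+01,
        6.75470864e-04,  8.99993767e+01]), 'joint_velocities': array([-0.0600168 , -0.05699419,  0.02114927,  0.04104329,  0.05246589,
        0.11043489]), 'joint_efforts': array([-1.26041145e-03, -3.72318077e+01,  2.52408475e+01,  1.70016725e-02,
        1.17563550e-05, -8.91361481e-06]), 'eef_pos': array([ 0.13599001, -0.48048376,  0.23040325]), 'ee_rot': array([[ 9.62202922e-01,  2.72332925e-01, -5.61456813e-04],
       [ 2.72333504e-01, -9.62200787e-01,  2.02710059e-03],
       [ 1.18120461e-05, -2.10338561e-03, -9.99997788e-01]]), 'wrist_force': array([0.36184367, 0.71929914, 0.90043007]), 'wrist_torque': array([ 0.02943716,  0.01236549, -0.02563296]), 'finger_gap': 1.0025203393373607}
scene {'vertical_fov': 51.630001469466386, 'cx': 318.77222423323434, 'cy': 233.46063041794193, 'distortion': array([-0.05087367,  0.        ,  0.        ,  0.        ,  0.        ]), 'view': array([[ 0.66323687,  0.74838971, -0.00544979, -0.34619668],
       [-0.48056207,  0.43144278,  0.76349016,  0.1176615 ],
       [ 0.57373945, -0.50375587,  0.64579647, -1.55767121],
       [ 0.        ,  0.        ,  0.        ,  1.        ]])}
top {'vertical_fov': 50.96706829378226, 'cx': 313.8024033397205, 'cy': 242.61012813758626, 'distortion': array([0.02705875, 0.        , 0.        , 0.        , 0.        ]), 'view': array([[ 2.80939188e-02, -9.99605278e-01,  1.43791355e-04,
        -6.10592713e-03],
       [ 9.93169264e-01,  2.79293312e-02,  1.13290620e-01,
        -5.10207396e-01],
       [-1.13249917e-01, -3.03996832e-03,  9.93561883e-01,
        -1.29465932e+00],
       [ 0.00000000e+00,  0.00000000e+00,  0.00000000e+00,
         1.00000000e+00]])}
```

View pics/scene0.png

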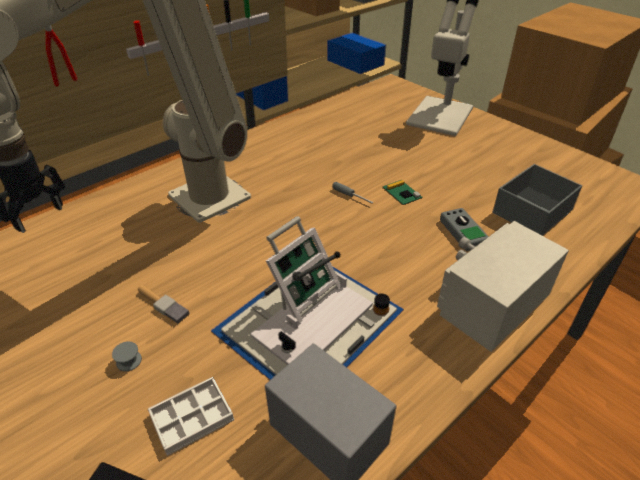

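View pics/top0.png

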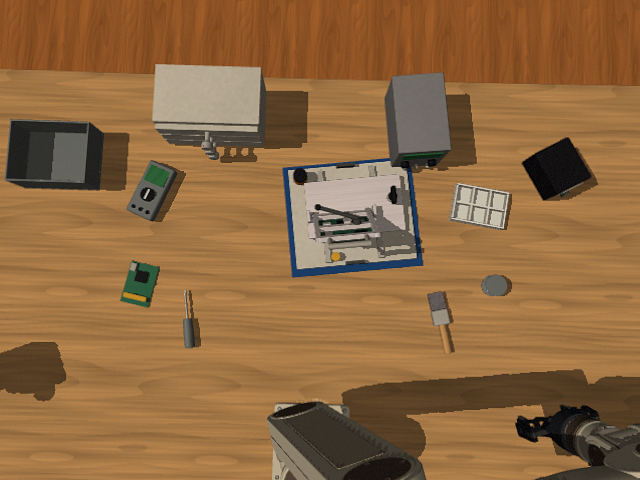

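The scene view shows the stand in the middle, the frame leaning toward the robot, the knob at about (287,341) and the jar at (381,301). In the top view the mat spans about (284,160) to (422,275) and the knob is near (393,195). I'll enlarge both.

```bash
python3 - <<'E'
import cv2
a=cv2.imread("pics/top0.png")[150:285,275:435]; cv2.imwrite("pics/top0c.png",cv2.resize(a,None,fx=4.4,fy=4.4,interpolation=cv2.INTER_CUBIC))
a=cv2.imread("pics/scene0.png")[205:385,205:415]; cv2.imwrite("pics/scene0c.png",cv2.resize(a,None,fx=3.3,fy=3.3,interpolation=cv2.INTER_CUBIC))
E
```

```text
(no output)
```

View pics/top0c.png

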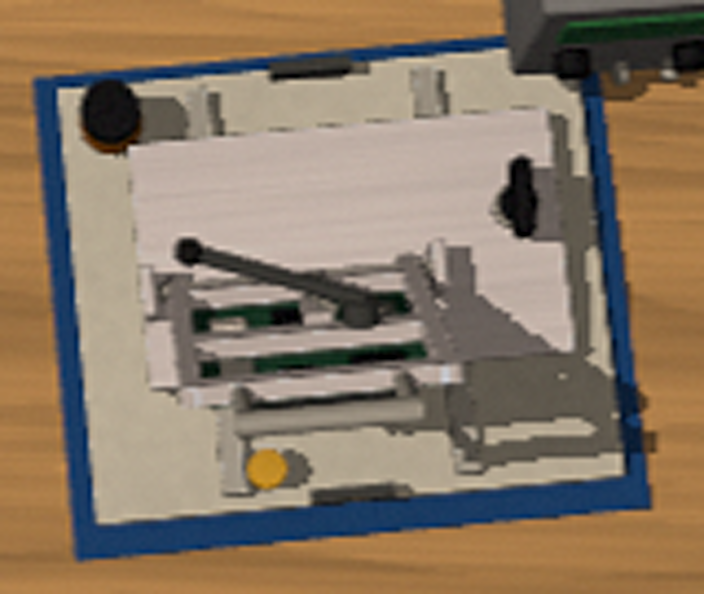

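View pics/scene0c.png

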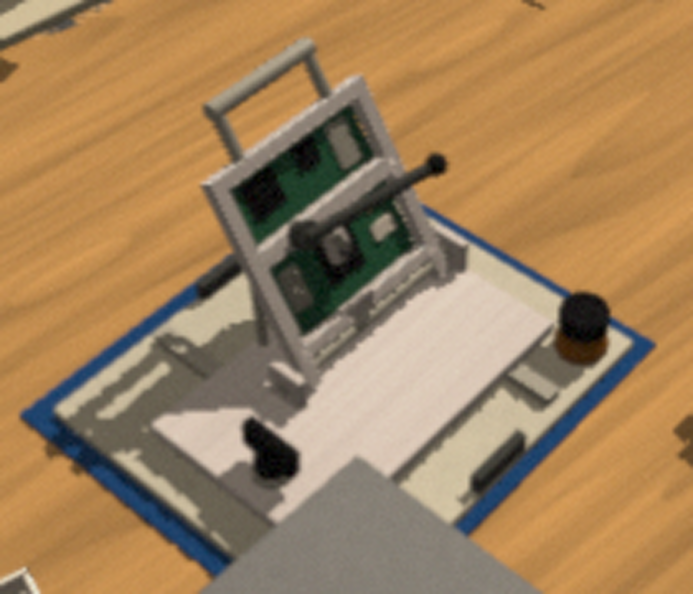

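```bash
cat > h.py <<'E'
import numpy as np,cv2
from workcell import robot
def cam(n):
    c=robot.calibration(n); f=240/np.tan(np.radians(c['vertical_fov'])/2)
    K=np.array([[f,0,c['cx']],[0,f,c['cy']],[0,0,1.]]); V=np.array(c['view']); 
    return K,np.array(c['distortion']),np.diag([1,-1,-1.])@V[:3,:3],np.diag([1,-1,-1.])@V[:3,3]
def ray(n,p):
    K,d,R,t=cam(n); u=cv2.undistortPoints(np.array([[p]],float),K,d)[0,0]
    v=R.T@np.array([u[0],u[1],1]); return -R.T@t,v/np.linalg.norm(v)
def onz(n,p,z):
    o,v=ray(n,p); return o+v*(z-o[2])/v[2]
def tri(a,b):
    o1,v1=ray('top',a);o2,v2=ray('scene',b)
    s=np.linalg.lstsq(np.c_[v1,-v2],o2-o1,rcond=None)[0]
    p,q=o1+s[0]*v1,o2+s[1]*v2; return (p+q)/2,np.linalg.norm(p-q)
def proj(n,P):
    K,d,R,t=cam(n); return cv2.projectPoints(np.atleast_2d(np.array(P,float)),cv2.Rodrigues(R)[0],t,K,d)[0][:,0]
T=lambda x,y:(275+(x+.5)/4.4-.5,150+(y+.5)/4.4-.5)
S=lambda x,y:(205+(x+.5)/3.3-.5,205+(y+.5)/3.3-.5)
E
python3 - <<'E'
from h import *
np.set_printoptions(precision=4,suppress=True)
im=cv2.imread("pics/top0.png"); 
def blob(im,x0,y0,x1,y1,th):
    m=(im[y0:y1,x0:x1].max(2)<th).astype(np.uint8); 
    n,l,st,c=cv2.connectedComponentsWithStats(m); 
    for i in range(1,n):
        if st[i,4]>15:
            pts=np.argwhere(l==i)[:,::-1]; w,v=np.linalg.eigh(np.cov(pts.T)); print(st[i,4],c[i]+[x0,y0],v[:,1],np.sqrt(w)*3.46)
print('knob top');blob(im,383,180,402,206,45)
sc=cv2.imread("pics/scene0.png"); print('knob scene');blob(sc,275,328,300,355,45)
A,B,C=[onz('top',T(*p),0.002) for p in((35,78),(80,560),(650,508))]
print('mat',A,B,C,np.linalg.norm(A-B),np.linalg.norm(C-B),np.degrees(np.arctan2((A-B)[1],(A-B)[0])),np.degrees(np.arctan2(-(C-B)[0],-(C-B)[1]))*-1+0)
# bar ends (left/right seen from robot)
print('barL',tri(T(238,418),S(312,45)));print('barR',tri(T(425,405),S(210,107)))
print('tip',tri(T(190,250),S(436,164)))
print('knobtop c',onz('top',T(521,197),.072),onz('top',T(521,197),.06))
print('spacer',onz('top',T(267,468),.022))
print('carriage corners',[onz('top',T(*p),.034) for p in((130,148),(548,110),(573,352))])
E
```

```text
knob top
101 [392.8911 194.7624] [0.0449 0.999 ] [ 6.3822 15.9004]
knob scene
161 [286.5217 341.9379] [0.6069 0.7948] [ 9.5646 18.0055]
mat [0.7174 0.0993 0.002 ] [0.4199 0.0616 0.002 ] [ 0.4612 -0.2826  0.002 ] 0.29985100986446545 0.34667941390852275 7.211887950789232 6.83457678674241
barL (array([ 0.4858, -0.0261,  0.2116]), np.float64(0.00020347547913160792))
barR (array([ 0.495 , -0.1212,  0.2157]), np.float64(0.001066088799647854))
tip (array([0.584 , 0.0007, 0.151 ]), np.float64(4.318640946588729e-05))
knobtop c [ 0.6356 -0.1918  0.072 ] [ 0.6382 -0.1936  0.06  ]
spacer [ 0.4771 -0.0493  0.022 ]
carriage corners [array([0.6673, 0.0382, 0.034 ]), array([ 0.6977, -0.2133,  0.034 ]), array([ 0.5506, -0.2296,  0.034 ])]
```

```bash
python3 - <<'E'
import cv2
a=cv2.imread("pics/top0.png")[60:215,360:460]; cv2.imwrite("pics/top0d.png",cv2.resize(a,None,fx=3.8,fy=3.8,interpolation=cv2.INTER_CUBIC))
a=cv2.imread("pics/scene0.png")[320:480,240:410]; cv2.imwrite("pics/scene0d.png",cv2.resize(a,None,fx=3.6,fy=3.6,interpolation=cv2.INTER_CUBIC))
E
```

```text
(no output)
```

View pics/top0d.png

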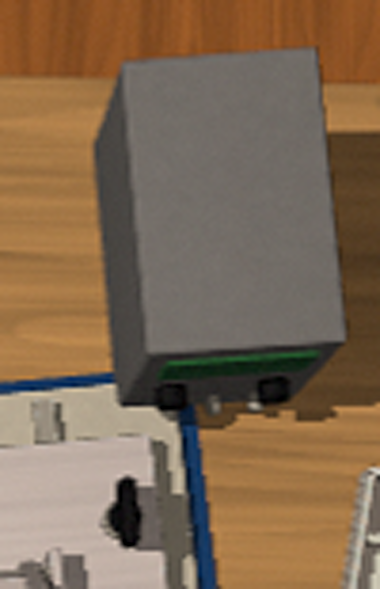

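View pics/scene0d.png

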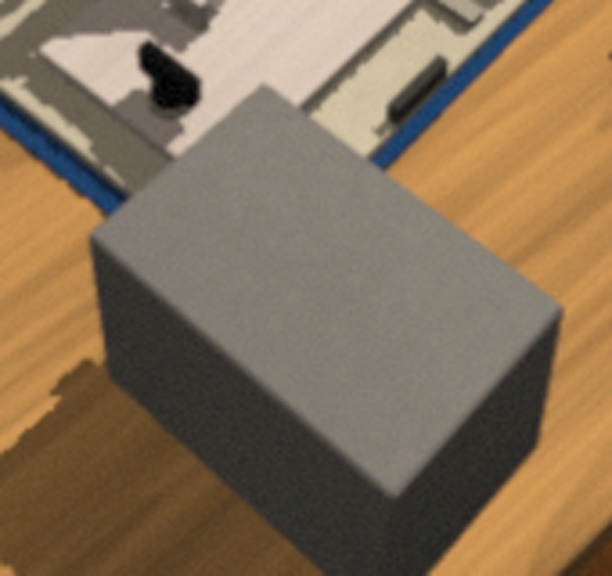

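```bash
python3 - <<'E'
from h import *
np.set_printoptions(precision=4,suppress=True)
print(tri((399.5,152.9),(313.6,343.6)),tri((450.5,149.5),(266.4,385.8)))
# model checks
psi=np.radians(7.0);c,s=np.cos(psi),np.sin(psi)
P=np.array([.589,-.0616,0])
def w(p): return P+np.array([c*p[0]-s*p[1],s*p[0]+c*p[1],p[2]])
print('knob',w((.035,-.138,.06)))
for z in(.072,.048):
  for e in(-.023,.023):
    print(z,e,proj('top',w((.035+e,-.138,z))),proj('scene',w((.035+e,-.138,z))))
E
```

```text
(array([ 0.7269, -0.1957,  0.1356]), np.float64(0.0025947520976917237)) (array([ 0.7396, -0.3204,  0.1342]), np.float64(0.004369994500725616))
knob [ 0.6406 -0.1943  0.06  ]
0.072 -0.023 [[395.0227 201.2948]] [[279.2644 331.4146]]
0.072 0.023 [[393.0318 183.779 ]] [[294.8814 342.941 ]]
0.048 -0.023 [[393.5468 203.0859]] [[279.9066 338.4227]]
0.048 0.023 [[391.597  185.8805]] [[295.3035 349.9252]]
```

```bash
python3 -m crank '[{"dr":[0,0,0],"linear":[0.02,-0.005,0],"claw":0.3},{"dr":[0,0,0],"linear":[0.04,-0.01,0],"claw":0.3},{"dr":[0,0,0],"linear":[0.045,-0.011,0],"claw":0.3},{"dr":[0,0,0],"linear":[0.045,-0.011,0],"claw":0.3},{"dr":[0,0,0],"linear":[0.045,-0.011,0],"claw":0.3},{"dr":[0,0,0],"linear":[0.045,-0.011,0],"claw":0.3},{"dr":[0,0,0],"linear":[0.045,-0.011,0],"claw":0.3},{"dr":[0,0,0],"linear":[0.045,-0.011,0],"claw":0.3},{"dr":[0,0,0],"linear":[0.045,-0.011,0],"claw":0.3},{"dr":[0,0,0],"linear":[0.045,-0.011,0],"claw":0.3},{"dr":[0,0,0],"linear":[0.045,-0.011,0],"claw":0.3},{"dr":[0,0,-0.1],"linear":[0.045,-0.011,0],"claw":0.3}]' 20; python3 -c "
from h import *
s=robot.read_state();print(s['joints'],s['wrist_force'],s['finger_gap'])"
```

```text
t: 1.3
eef_pos: [0.594, -0.2206, 0.2307]
ee_rot: [[0.929, 0.369, -0.001], [0.369, -0.929, 0.0], [-0.001, -0.001, -1.0]]
wrist_force: [0.9, -0.7, -0.2]
finger_gap: 0.704
[-2.03698523e+01  2.96580979e+01  2.35359635e+01  8.39379585e+01
 -1.10248784e-02  1.37946452e+02] [ 0.85016878 -0.66111255 -0.20613295] 0.7037672125885578
```

```bash
python3 -m crank '[{"dr":[0,0,-0.147],"linear":[0,0,0],"claw":0.3},{"dr":[0,0,-0.147],"linear":[0,0,0],"claw":0.3},{"dr":[0,0,-0.147],"linear":[0,0,0],"claw":0.3},{"dr":[0,0,-0.147],"linear":[0,0,0],"claw":0.3},{"dr":[0,0,-0.147],"linear":[0,0,0],"claw":0.3},{"dr":[0,0,-0.147],"linear":[0,0,0],"claw":0.3},{"dr":[0,0,-0.147],"linear":[0,0,0],"claw":0.3},{"dr":[0,0,-0.147],"linear":[0,0,0],"claw":0.3},{"dr":[0,0,-0.147],"linear":[0,0,0],"claw":0.3},{"dr":[0,0,-0.147],"linear":[0,0,0],"claw":0.3}]'
python3 -m crank '[{"dr":[0,0,-0.147],"linear":[0,0,0],"claw":0.5},{"dr":[0,0,-0.147],"linear":[0,0,0],"claw":0.5},{"dr":[0,0,-0.147],"linear":[0,0,0],"claw":0.5},{"dr":[0,0,-0.147],"linear":[0,0,0],"claw":0.5},{"dr":[0,0,-0.147],"linear":[0,0,0],"claw":0.5},{"dr":[0,0,-0.147],"linear":[0,0,0],"claw":0.5},{"dr":[0,0,-0.147],"linear":[0,0,0],"claw":0.5},{"dr":[0,0,-0.147],"linear":[0,0,0],"claw":0.5},{"dr":[0,0,-0.119],"linear":[0,0,0],"claw":0.5},{"dr":[0,0,0],"linear":[0,0,0],"claw":0.5}]'
python3 -c "
from h import *
s=robot.read_state();print(s['joints'],s['eef_pos'],s['ee_rot'],s['finger_gap'])"
```

```text
t: 2.3
eef_pos: [0.5925, -0.2218, 0.2305]
ee_rot: [[-0.277, 0.961, -0.001], [0.961, 0.277, 0.001], [0.001, -0.001, -1.0]]
wrist_force: [-0.1, -0.1, 0.2]
finger_gap: 0.697
t: 3.3
eef_pos: [0.5926, -0.2219, 0.2306]
ee_rot: [[-1.0, 0.001, -0.001], [0.001, 1.0, 0.0], [0.001, 0.0, -1.0]]
wrist_force: [-0.3, 0.0, 0.1]
finger_gap: 0.5
[-2.05245219e+01  2.95527692e+01  2.33499371e+01  8.38746386e+01
 -2.30166188e-03 -2.04645736e+01] [ 0.59256447 -0.2218529   0.23058592] [[-9.99998633e-01  1.04654742e-03 -1.28037305e-03]
 [ 1.04598937e-03  9.99999358e-01  4.36442135e-04]
 [ 1.28082899e-03  4.35102282e-04 -9.99999085e-01]] 0.49998069711220633
```

```bash
python3 -m crank '[{"dr":[0,0,0],"linear":[-0.0232,0.0137,0],"claw":0.5},{"dr":[0,0,0],"linear":[-0.0232,0.0137,0],"claw":0.5},{"dr":[0,0,0],"linear":[0,0,0.03],"claw":0.5},{"dr":[0,0,0],"linear":[0,0,0.04],"claw":0.5},{"dr":[0,0,0],"linear":[0,0,0.04],"claw":0.5},{"dr":[0,0,0],"linear":[0,0,0.02],"claw":0.5},{"dr":[0,0,0],"linear":[0,0,0],"claw":0.5}]'
python3 - <<'E'
from h import *
s=robot.read_state();p=s['eef_pos'];print(p)
for n,b in(("scene",(205,385,205,415)),("top",(150,285,275,435))):
    im=robot.camera(n)[:,:,::-1].copy(); cv2.imwrite(f"pics/{n}1.png",im)
    print(n,proj(n,p))
    a=im[b[0]:b[1],b[2]:b[3]];cv2.imwrite(f"pics/{n}1c.png",cv2.resize(a,None,fx=3.3,fy=3.3,interpolation=cv2.INTER_CUBIC))
E
```

```text
t: 4.0
eef_pos: [0.636, -0.1935, 0.0962]
ee_rot: [[-1.0, 0.003, -0.009], [0.003, 1.0, 0.003], [0.009, 0.003, -1.0]]
wrist_force: [-0.6, 1.1, -0.3]
finger_gap: 0.504
[ 0.63596713 -0.1935429   0.09618992]
scene [[285.33913068 328.35179364]]
top [[395.22444293 192.26416059]]
```

View pics/scene1c.png

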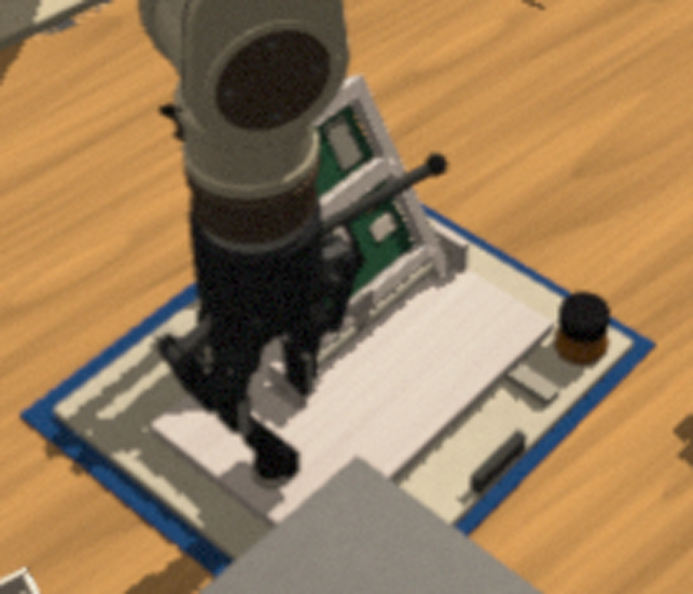

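View pics/top1c.png

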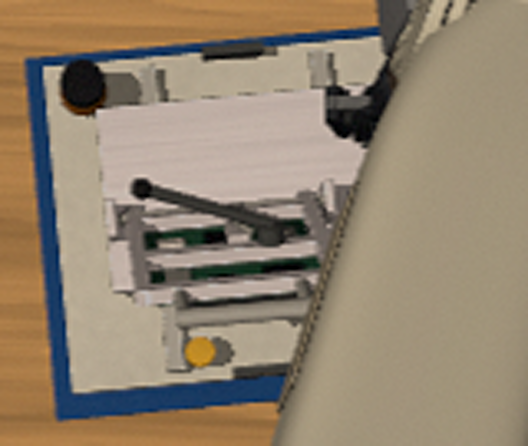

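```bash
python3 -c "
from h import *
s=robot.read_state();print(s['t'],s['eef_pos'],s['ee_rot'])"
python3 -m crank '[{"dr":[0,0,0],"linear":[0,0,0],"claw":0.5}]'
```

```text
4.1 [ 0.63924881 -0.19458144  0.10134449] [[-9.99997250e-01  2.25485680e-03 -6.44133707e-04]
 [ 2.25473138e-03  9.99997439e-01  1.95360387e-04]
 [ 6.44572567e-04  1.93907501e-04 -9.99999773e-01]]
t: 4.2
eef_pos: [0.6407, -0.1951, 0.1035]
ee_rot: [[-1.0, 0.002, 0.004], [0.002, 1.0, -0.001], [-0.004, -0.001, -1.0]]
wrist_force: [0.9, -0.0, 0.1]
finger_gap: 0.497
```

```bash
python3 -m crank '[{"dr":[0,0,0],"linear":[0.001,0,0.01],"claw":0.5},{"dr":[0,0,0],"linear":[0,0,0.02],"claw":0.5},{"dr":[0,0,0],"linear":[0,0,0.015],"claw":0.5},{"dr":[0,0,0],"linear":[0,0,0.008],"claw":0.5},{"dr":[0,0,0],"linear":[0,0,0.005],"claw":0.5},{"dr":[0,0,0],"linear":[0,0,0],"claw":0.5},{"dr":[0,0,0],"linear":[0,0,0],"claw":0.5},{"dr":[0,0,0],"linear":[0,0,0],"claw":0.5}]'
python3 - <<'E'
from h import *
s=robot.read_state();p=s['eef_pos'];print(p)
im=robot.camera("scene")[:,:,::-1].copy(); print(proj("scene",p))
a=im[290:380,240:330];cv2.imwrite(f"pics/scene2c.png",cv2.resize(a,None,fx=6,fy=6,interpolation=cv2.INTER_CUBIC))
E
```

```text
t: 5.0
eef_pos: [0.639, -0.1948, 0.0444]
ee_rot: [[-1.0, 0.001, 0.002], [0.001, 1.0, -0.001], [-0.002, -0.001, -1.0]]
wrist_force: [0.1, 0.1, 0.0]
finger_gap: 0.502
[ 0.63899191 -0.19479687  0.04435057]
[[286.96645504 344.84055108]]
```

View pics/scene2c.png

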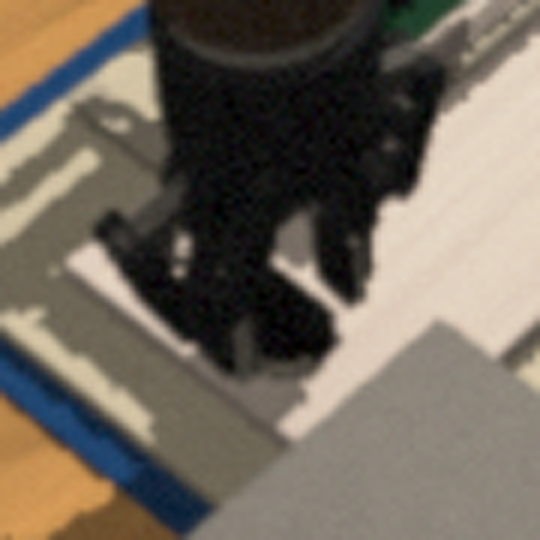

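```bash
python3 -m crank '[{"dr":[0,0,0],"linear":[0,0,0.002],"claw":0.7},{"dr":[0,0,0],"linear":[0,0,0],"claw":0.8},{"dr":[0,0,0],"linear":[0,0,0],"claw":0.85},{"dr":[0,0,0],"linear":[0,0,0],"claw":0.9},{"dr":[0,0,0],"linear":[0,0,0],"claw":0.95},{"dr":[0,0,0],"linear":[0,0,0],"claw":0.95}]' 20;  python3 -c "
from h import *
s=robot.read_state();print(s['t'],s['eef_pos'],s['wrist_torque'],s['finger_gap'])"
```

```text
t: 5.65
eef_pos: [0.6388, -0.1957, 0.0419]
ee_rot: [[-1.0, 0.001, 0.001], [0.001, 1.0, -0.002], [-0.001, -0.002, -1.0]]
wrist_force: [0.4, -4.9, 2.3]
finger_gap: 0.266
5.65 [ 0.63876983 -0.19569557  0.04192697] [-1.20590252 -0.07449508  0.02977054] 0.265867703043729
```

```bash
python3 -m crank '[{"dr":[0,0,0],"linear":[0,0,0],"claw":0.95},{"dr":[0,0,0],"linear":[0,0,0],"claw":0.95}]' 20;  python3 -c "
from h import *
s=robot.read_state();print(s['t'],s['eef_pos'],s['wrist_torque'],s['finger_gap'])"
```

```text
t: 5.85
eef_pos: [0.6388, -0.1957, 0.0419]
ee_rot: [[-1.0, 0.001, 0.001], [0.001, 1.0, -0.002], [-0.001, -0.002, -1.0]]
wrist_force: [0.9, -5.8, 2.5]
finger_gap: 0.265
5.85 [ 0.63878314 -0.19569984  0.0419112 ] [-1.23673493 -0.10971853  0.06687108] 0.26489099094215496
```

```bash
python3 -m crank '[{"dr":[0,0,0],"linear":[0,0,0],"claw":0.7},{"dr":[0,0,0],"linear":[0,0,0],"claw":0.6},{"dr":[0,0,0],"linear":[0,-0.001,-0.005],"claw":0.6},{"dr":[0,0,0],"linear":[0,0,-0.005],"claw":0.6},{"dr":[0,0,0],"linear":[0,0,0],"claw":0.75},{"dr":[0,0,0],"linear":[0,0,0],"claw":0.8},{"dr":[0,0,0],"linear":[0,0,0],"claw":0.85},{"dr":[0,0,0],"linear":[0,0,0],"claw":0.9},{"dr":[0,0,0],"linear":[0,0,0],"claw":0.95},{"dr":[0,0,0],"linear":[0,0,0],"claw":0.95},{"dr":[0,0,0],"linear":[0,0,0],"claw":0.95}]' 20;  python3 -c "
from h import *
s=robot.read_state();print(s['t'],s['eef_pos'],s['wrist_torque'],s['finger_gap'])"
```

```text
t: 6.95
eef_pos: [0.6383, -0.1958, 0.0515]
ee_rot: [[-1.0, 0.001, 0.0], [0.001, 1.0, -0.0], [-0.0, -0.0, -1.0]]
wrist_force: [-0.7, -0.8, 2.1]
finger_gap: 0.133
6.95 [ 0.63829552 -0.19580096  0.05150186] [-0.29077731  0.13631634  0.06072102] 0.13317645303638878
```

```bash
python3 -m crank '[{"dr":[0,0,0.06],"linear":[0,0,0],"claw":0.95},{"dr":[0,0,0.09],"linear":[0,0,0],"claw":0.95},{"dr":[0,0,0.09],"linear":[0,0,0],"claw":0.95},{"dr":[0,0,0.09],"linear":[0,0,0],"claw":0.95},{"dr":[0,0,0.09],"linear":[0,0,0],"claw":0.95},{"dr":[0,0,0.09],"linear":[0,0,0],"claw":0.95},{"dr":[0,0,0.09],"linear":[0,0,0],"claw":0.95},{"dr":[0,0,0.09],"linear":[0,0,0],"claw":0.95},{"dr":[0,0,0.09],"linear":[0,0,0],"claw":0.95},{"dr":[0,0,0.09],"linear":[0,0,0],"claw":0.95},{"dr":[0,0,0.09],"linear":[0,0,0],"claw":0.95}]' 30;  python3 -c "
from h import *
s=robot.read_state();print(s['t'],s['eef_pos'],s['wrist_torque'],s['finger_gap'])"
python3 -m crank '[{"dr":[0,0,0.09],"linear":[0,0,0],"claw":0.95},{"dr":[0,0,0.09],"linear":[0,0,0],"claw":0.95},{"dr":[0,0,0.06],"linear":[0,0,0],"claw":0.95},{"dr":[0,0,0],"linear":[0,0,0],"claw":0.95}]' 30;  python3 -c "
from h import *
s=robot.read_state();print(s['t'],s['eef_pos'],s['wrist_torque'],s['finger_gap'],s['ee_rot'][:2,0])"
```

```text
t: 8.05
eef_pos: [0.6381, -0.1961, 0.0515]
ee_rot: [[-0.57, 0.822, -0.0], [0.822, 0.57, -0.001], [-0.001, -0.001, -1.0]]
wrist_force: [-0.7, -1.6, 2.7]
finger_gap: 0.135
8.05 [ 0.63810768 -0.19613847  0.05154833] [-0.42528058  0.29897304  0.09229768] 0.13521635905233462
t: 8.45
eef_pos: [0.638, -0.1962, 0.0516]
ee_rot: [[-0.361, 0.933, -0.0], [0.933, 0.361, -0.001], [-0.001, -0.001, -1.0]]
wrist_force: [-0.9, -2.6, 3.7]
finger_gap: 0.132
8.45 [ 0.63801019 -0.19619031  0.05157835] [-0.48712048  0.37295809 -0.01466606] 0.13245578472181166 [-0.3610843   0.93253284]
```

```bash
for i in 1 2; do python3 -m crank '[{"dr":[0,0,0.04],"linear":[0,0,0],"claw":0.95},{"dr":[0,0,0.04],"linear":[0,0,0],"claw":0.95},{"dr":[0,0,0],"linear":[0,0,0],"claw":0.95}]' 30 >/dev/null;  python3 -c "
from h import *
s=robot.read_state();print(s['t'],s['eef_pos'],s['wrist_force'],s['wrist_torque'],s['finger_gap'],s['ee_rot'][:2,0],np.degrees(np.arctan2(-s['ee_rot'][1,0],-s['ee_rot'][0,0])))"; done
```

```text
8.75 [ 0.63800402 -0.19619911  0.05157218] [-1.15903359 -3.22086095  4.29881891] [-0.64483112  0.51682854 -0.06554134] 0.13234734151913663 [-0.2864868  0.9580838] -73.35225162122696
9.05 [ 0.63800374 -0.19613715  0.05158427] [-2.50585746 -3.76114919  4.01299798] [-0.82021563  0.59799635  1.02481947] 0.13612081224436634 [-0.21181816  0.97730831] -77.77106827096692
```

```bash
python3 -m crank '[{"dr":[0,0,0],"linear":[0,0,0],"claw":0.8},{"dr":[0,0,0],"linear":[0,0,0],"claw":0.6},{"dr":[0,0,0],"linear":[0,0,0],"claw":0.6},{"dr":[0,0,0],"linear":[0,0,-0.02],"claw":0.6},{"dr":[0,0,0],"linear":[0,0,-0.04],"claw":0.6},{"dr":[0,0,0],"linear":[0,0,-0.045],"claw":0.8},{"dr":[0,0,0],"linear":[0,0,-0.045],"claw":1},{"dr":[0,0,0],"linear":[0,0,-0.045],"claw":1},{"dr":[0,0,0],"linear":[0,0,-0.01],"claw":1}]'
python3 - <<'E'
from h import *
s=robot.read_state();print(s['joints'],s['wrist_force'])
for n,b in(("scene",(205,385,205,415)),("top",(150,285,275,435))):
    im=robot.camera(n)[:,:,::-1].copy(); cv2.imwrite(f"pics/{n}3.png",im)
    a=im[b[0]:b[1],b[2]:b[3]];cv2.imwrite(f"pics/{n}3c.png",cv2.resize(a,None,fx=3.3,fy=3.3,interpolation=cv2.INTER_CUBIC))
E
```

```text
t: 9.95
eef_pos: [0.6407, -0.1958, 0.2634]
ee_rot: [[-0.209, 0.978, 0.011], [0.978, 0.209, -0.003], [-0.005, 0.01, -1.0]]
wrist_force: [0.6, 0.3, 0.1]
finger_gap: -0.001
[-1.70146452e+01  3.37807547e+01  3.51858266e+01  9.07505968e+01
  4.62108889e-02  6.09309298e+01] [0.62247858 0.26929252 0.09600228]
```

View pics/scene3c.png

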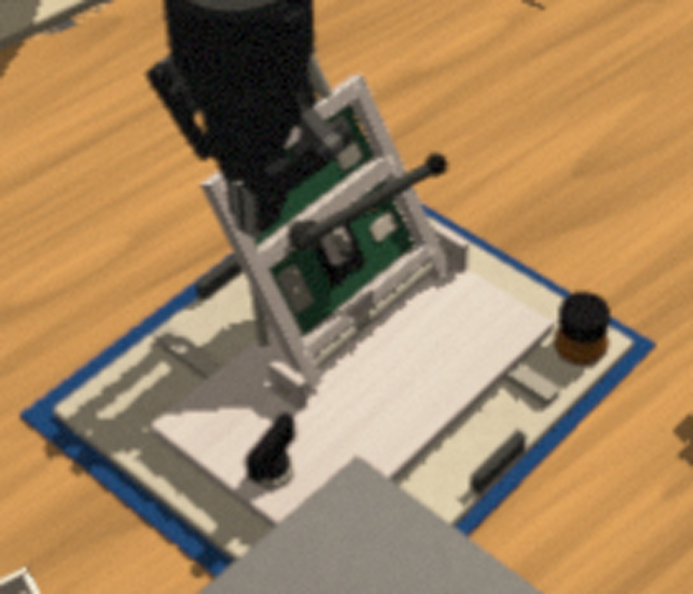

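View pics/top3c.png

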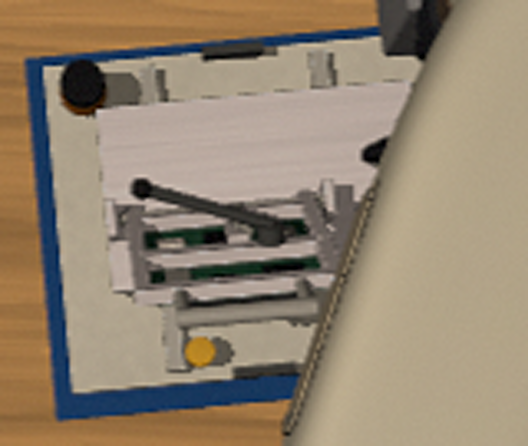

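```bash
python3 -m crank '[{"dr":[0,0,0.088],"linear":[0,0,0],"claw":1},{"dr":[0,0,0],"linear":[0,0,0],"claw":1}]' >/dev/null
cat >> h.py <<'E'
np.set_printoptions(precision=4,suppress=True)
psi=np.radians(7.0);cs,sn=np.cos(psi),np.sin(psi);P=np.array([.5875,-.0622,0])
Rs=np.array([[cs,-sn,0],[sn,cs,0],[0,0,1]])
def w2s(p): return Rs.T@(np.array(p)-P)
def s2w(p): return P+Rs@np.array(p)
def f2s(p,th): # frame coords -> stand, th=lean back
    x,y,z=p;return np.array([x*np.cos(th)-z*np.sin(th),y,.048+x*np.sin(th)+z*np.cos(th)])
E
python3 - <<'E'
from h import *
s=robot.read_state();p=w2s(s['eef_pos']);R=Rs.T@s['ee_rot'];print(s['t'],p);print(R)
for a in(0,.2,.4,.6,.8,1.0,1.2):
    q=f2s((.05,-.03+.075*np.cos(a)+.005*np.sin(a)+.011,.085-.075*np.sin(a)+.005*np.cos(a)),.55); print(a,q)
E
```

```text
10.25 [ 0.0334 -0.138   0.2535]
[[-0.0001  1.     -0.0038]
 [ 1.      0.0001  0.0021]
 [ 0.0021 -0.0038 -1.    ]]
0 [-0.0044  0.056   0.1509]
0.2 [0.0034 0.0555 0.1381]
0.4 [0.0111 0.052  0.1256]
0.6 [0.0182 0.0457 0.114 ]
0.8 [0.0245 0.0368 0.1037]
1.0 [0.0298 0.0257 0.0951]
1.2 [0.0338 0.0128 0.0885]
```

```bash
python3 -m crank '[{"dr":[0,0,0],"linear":[0.024,-0.004,0],"claw":1},{"dr":[0,0,0],"linear":[0.04,-0.008,0],"claw":1},{"dr":[0,0,0],"linear":[0.04,-0.008,0],"claw":1},{"dr":[0,0,0],"linear":[0.04,-0.008,0],"claw":1},{"dr":[0,0,0],"linear":[0.03,-0.006,0.01],"claw":1},{"dr":[0,0,0],"linear":[0.02,-0.004,0.02],"claw":1},{"dr":[0,0,0],"linear":[0,0,0.03],"claw":1},{"dr":[0,0,0],"linear":[0,0,0.02],"claw":1},{"dr":[0,0,0],"linear":[0,0,0.005],"claw":1},{"dr":[0,0,0],"linear":[0,0,0],"claw":1},{"dr":[0,0,0],"linear":[0,0,0],"claw":1}]' 
python3 - <<'E'
from h import *
s=robot.read_state();print(w2s(s['eef_pos']))
for n,b in(("scene",(205,385,205,415)),("top",(150,285,275,435))):
    im=robot.camera(n)[:,:,::-1].copy(); cv2.imwrite(f"pics/{n}4.png",im)
    a=im[b[0]:b[1],b[2]:b[3]];cv2.imwrite(f"pics/{n}4c.png",cv2.resize(a,None,fx=3.3,fy=3.3,interpolation=cv2.INTER_CUBIC))
E
```

```text
t: 11.35
eef_pos: [0.5774, -0.0078, 0.1717]
ee_rot: [[-0.122, 0.993, 0.001], [0.993, 0.122, 0.0], [0.0, 0.001, -1.0]]
wrist_force: [-0.0, 0.2, 1.0]
finger_gap: 0.001
[-0.0034  0.0552  0.1717]
```

View pics/scene4c.png

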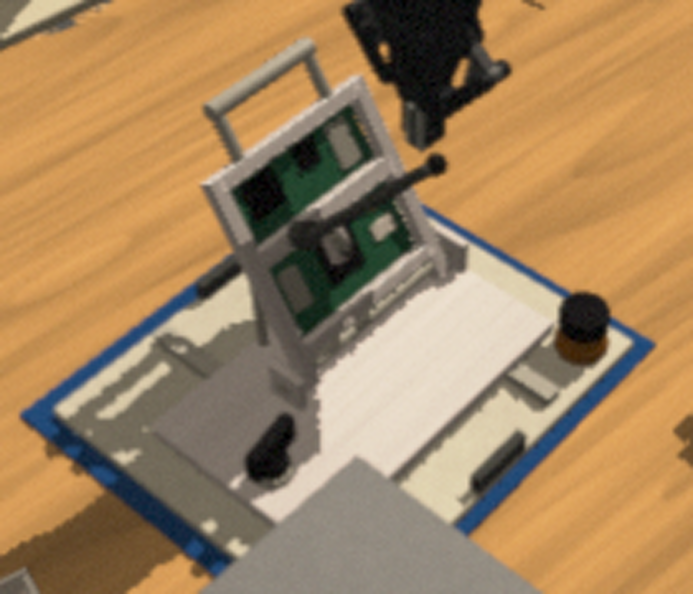

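View pics/top4c.png

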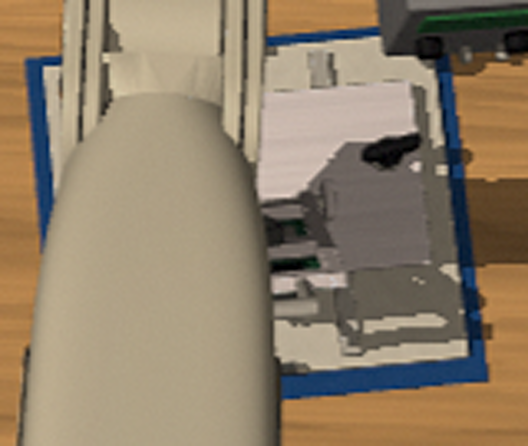

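```bash
python3 -m crank '[{"dr":[0,0,0],"linear":[0,-0.001,0.01],"claw":1},{"dr":[0,0,0],"linear":[0,0,0.011],"claw":1},{"dr":[0,0,0],"linear":[-0.0005,0.004,0.0064],"claw":1},{"dr":[0,0,0],"linear":[0,0.004,0.0064],"claw":1},{"dr":[0,0,0],"linear":[-0.0017,0.004,0.0063],"claw":1},{"dr":[0,0,0],"linear":[-0.0018,0.0037,0.0062],"claw":1},{"dr":[0,0,0],"linear":[-0.003,0.0036,0.0058],"claw":1},{"dr":[0,0,0],"linear":[-0.0033,0.0035,0.0058],"claw":1}]'
python3 -m crank '[{"dr":[0,0,0],"linear":[-0.0045,0.0032,0.0052],"claw":1},{"dr":[0,0,0],"linear":[-0.0045,0.0031,0.0051],"claw":1},{"dr":[0,0,0],"linear":[-0.0055,0.0027,0.0043],"claw":1},{"dr":[0,0,0],"linear":[-0.0056,0.0026,0.0043],"claw":1},{"dr":[0,0,0],"linear":[-0.0065,0.002,0.0033],"claw":1},{"dr":[0,0,0],"linear":[-0.0065,0.002,0.0033],"claw":1},{"dr":[0,0,0],"linear":[0,0,0],"claw":1},{"dr":[0,0,0],"linear":[0,0,0],"claw":1}]'
python3 - <<'E'
from h import *
s=robot.read_state();print(w2s(s['eef_pos']))
n,b=("scene",(205,385,205,415))
im=robot.camera(n)[:,:,::-1].copy(); cv2.imwrite(f"pics/{n}5.png",im)
a=im[b[0]:b[1],b[2]:b[3]];cv2.imwrite(f"pics/{n}5c.png",cv2.resize(a,None,fx=3.3,fy=3.3,interpolation=cv2.INTER_CUBIC))
E
```

```text
t: 12.25
eef_pos: [0.6004, -0.0153, 0.1129]
ee_rot: [[-0.122, 0.993, 0.0], [0.993, 0.122, 0.0], [0.0, 0.0, -1.0]]
wrist_force: [-1.1, 0.2, 1.6]
finger_gap: -0.002
t: 13.05
eef_pos: [0.6193, -0.0464, 0.0878]
ee_rot: [[-0.121, 0.993, -0.0], [0.993, 0.121, 0.0], [0.0, -0.0, -1.0]]
wrist_force: [0.6, 0.1, -0.3]
finger_gap: 0.002
[0.0335 0.0118 0.0878]
```

View pics/scene5c.png

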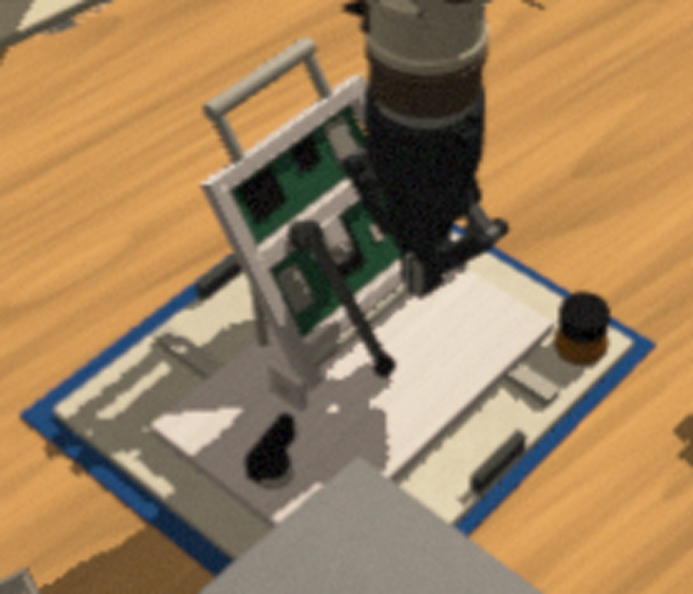

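```bash
python3 -m crank '[{"dr":[0,0,0],"linear":[0.01,0,-0.02],"claw":1},{"dr":[0,0,0],"linear":[0,0,-0.045],"claw":1},{"dr":[0,0,0],"linear":[0,0,-0.045],"claw":1},{"dr":[0,0,0],"linear":[0,0,-0.045],"claw":1},{"dr":[0,0,0],"linear":[0,0,-0.045],"claw":0.5},{"dr":[-0.1,0,0],"linear":[0,0,0],"claw":0.35},{"dr":[-0.11,0,0],"linear":[0,0,0],"claw":0.35},{"dr":[-0.11,0,0],"linear":[0,0,0],"claw":0.35},{"dr":[-0.11,0,0],"linear":[0,0,0],"claw":0.35},{"dr":[-0.12,0,0],"linear":[0,0,0],"claw":0.35},{"dr":[0,0,0],"linear":[0,0,0],"claw":0.35},{"dr":[0,0,0],"linear":[0,0,0],"claw":0.35}]'
python3 - <<'E'
from h import *
s=robot.read_state();p=w2s(s['eef_pos']);R=Rs.T@s['ee_rot'];print(p,s['joints']);print(R,s['finger_gap'])
print('leg tip pred',proj('scene',s2w(f2s((.057,-.046,-.0056),.55))),'at 1.2', proj('scene',s2w(f2s((.057,.0033,-.0007),.55))))
print(R.T@(np.array([-.131,0,.262])-p))
E
```

```text
t: 14.3
eef_pos: [0.6175, -0.0361, 0.2886]
ee_rot: [[-0.122, 0.847, 0.518], [0.993, 0.104, 0.063], [-0.0, 0.522, -0.853]]
wrist_force: [1.4, -0.0, 1.3]
finger_gap: 0.651
[0.0329 0.0222 0.2886] [ -6.8592   3.8245 -11.8738  43.6149   7.1723  78.1181]
[[ 0.0001  0.8532  0.5215]
 [ 1.     -0.0001 -0.0001]
 [-0.      0.5215 -0.8532]] 0.6508750108732966
leg tip pred [[320.8959 315.3041]] at 1.2 [[334.4724 300.8256]]
[-0.0223 -0.1537 -0.0628]
```

```bash
python3 -m crank '[{"dr":[0,0,0],"linear":[-0.003,-0.02,-0.008],"claw":0.35},{"dr":[0,0,0],"linear":[-0.005,-0.0337,-0.0138],"claw":0.35},{"dr":[0,0,0],"linear":[-0.005,-0.035,-0.014],"claw":0.35},{"dr":[0,0,0],"linear":[-0.005,-0.035,-0.014],"claw":0.35},{"dr":[0,0,0],"linear":[-0.0043,-0.03,-0.013],"claw":0.35},{"dr":[0,0,0],"linear":[0,0,0],"claw":0.35},{"dr":[0,0,0],"linear":[0,0,0],"claw":0.35},{"dr":[0,0,0],"linear":[0,0,0],"claw":0.35}]'
python3 - <<'E'
from h import *
s=robot.read_state();p=w2s(s['eef_pos']);R=Rs.T@s['ee_rot'];print(p,s['joints']);print(R.T@(np.array([-.0894,0,.1938])-p))
for n,b in(("scene",(190,370,205,415)),("top",(150,285,275,435))):
    im=robot.camera(n)[:,:,::-1].copy(); cv2.imwrite(f"pics/{n}6.png",im)
    a=im[b[0]:b[1],b[2]:b[3]];cv2.imwrite(f"pics/{n}6c.png",cv2.resize(a,None,fx=3.3,fy=3.3,interpolation=cv2.INTER_CUBIC))
for j in(1.2,1.4):
  d=np.array([np.cos(-j),np.sin(-j),0])*.023
  k=np.array([.035,-.138,.072])
  print(j,*[np.r_[proj('scene',s2w(k+e*d))[0],proj('top',s2w(k+e*d))[0]] for e in(-1,1)])
E
```

```text
t: 15.1
eef_pos: [0.4611, -0.0789, 0.2639]
ee_rot: [[-0.122, 0.844, 0.522], [0.992, 0.105, 0.063], [-0.002, 0.526, -0.851]]
wrist_force: [1.0, -0.5, 0.1]
finger_gap: 0.652
[-0.1275 -0.0012  0.2639] [-17.9333 -12.481  -30.2507  42.9455  12.7397  68.3542]
[ 0.0013 -0.0044  0.0796]
1.2 [290.511  328.7727 386.3031 197.0543] [282.     345.16   402.191  189.1513]
1.4 [292.3967 329.5082 385.6383 195.4114] [280.0742 344.3791 402.8613 190.7901]
```

View pics/scene6c.png

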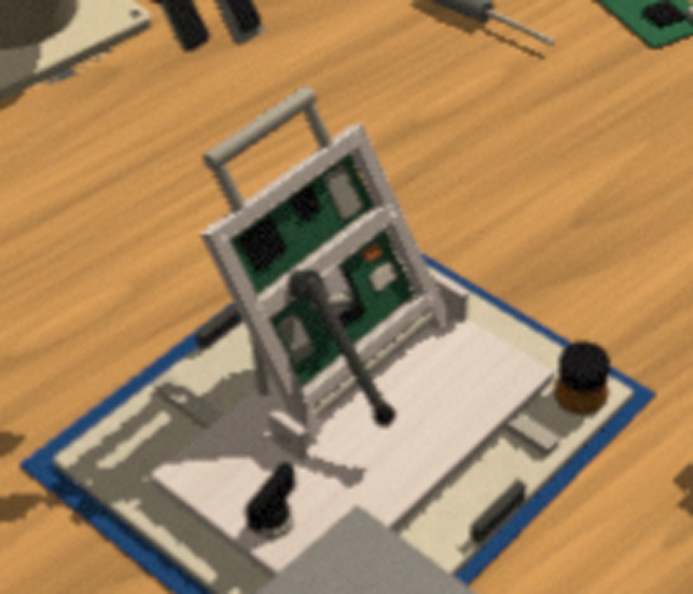

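View pics/top6c.png

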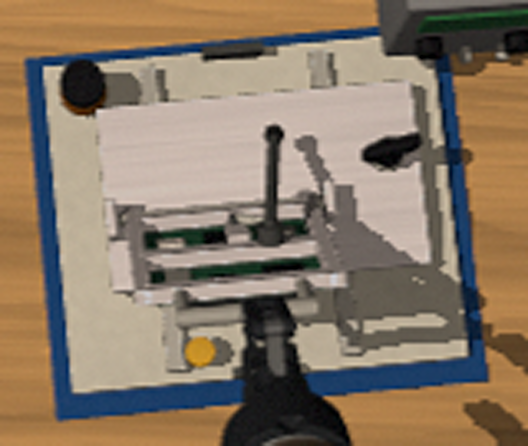

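```bash
python3 - <<'E'
from h import *
im=cv2.imread("pics/top6.png")[186:204,382:405]
m=(im.max(2)<45).astype(np.uint8);n,l,st,c=cv2.connectedComponentsWithStats(m);i=1+st[1:,4].argmax()
pts=np.argwhere(l==i)[:,::-1];wv,v=np.linalg.eigh(np.cov(pts.T));print(c[i]+[382,186],v[:,1],np.degrees(np.arctan2(v[1,1],v[0,1])),st[i])
for j in(1.3,1.4):
  pr=np.vstack([proj('top',s2w([.035+a*np.cos(j)*.023+b*.006*np.sin(j),-.138-a*np.sin(j)*.023+b*.006*np.cos(j),z])) for a in(-1,1) for b in(-1,1) for z in(.048,.072)])
  h=cv2.convexHull(pr.astype(np.float32)); M=np.zeros((480*8,640*8),np.uint8)
  mm=cv2.moments(h); print(j,mm['m10']/mm['m00'],mm['m01']/mm['m00'],np.degrees(.5*np.arctan2(2*mm['mu11'],mm['mu20']-mm['mu02'])))
E
```

```text
[393.3204 195.0583] [-0.9541  0.2996] 162.5676787340969 [  3   5  18  10 103]
1.3 393.5763914324411 194.02429264668191 -21.68275050458146
1.4 393.5804062443001 194.02917481357642 -16.06827669890828
```

```bash
python3 - <<'E'
from h import *
s=robot.read_state();p=w2s(s['eef_pos']);R=Rs.T@s['ee_rot'];print(s['t'],p);print(R.T@(np.array([-.0894,0,.1938])-p)); print(s['joint_velocities'])
b=(150,285,275,435)
print('bar in top pred',proj('top',s2w((-.0993,-.04,.21))),proj('top',s2w((-.0993,.04,.21))))
print('tcp top',proj('top',s['eef_pos']))
E
```

```text
15.2 [-0.1284 -0.0006  0.2625]
[ 0.0006 -0.0028  0.0789]
[ 0.0757 -0.114  -1.3983 -0.1811 -0.0328  0.0658]
bar in top pred [[367.5242 242.2389]] [[332.3913 245.5342]]
tcp top [[353.3346 254.5185]]
```

```bash
python3 -m crank '[{"dr":[0,0,0],"linear":[0,-0.002,0.015],"claw":0.35},{"dr":[0,0,0],"linear":[0,0,0.022],"claw":0.35},{"dr":[0,0,0],"linear":[0,0,0.02],"claw":0.35},{"dr":[0,0,0],"linear":[0,0,0.015],"claw":0.35},{"dr":[0,0,0],"linear":[0,0,0.006],"claw":0.35},{"dr":[0,0,0],"linear":[0,0,0],"claw":0.35},{"dr":[0,0,0],"linear":[0,0,0],"claw":0.35},{"dr":[0,0,0],"linear":[0,0,0],"claw":0.35}]'
python3 - <<'E'
from h import *
s=robot.read_state();p=w2s(s['eef_pos']);R=Rs.T@s['ee_rot'];print(s['t'],p);print(R.T@(np.array([-.0894,0,.1938])-p))
for n,b in(("scene",(190,300,230,360)),("top",(200,285,305,405))):
    im=robot.camera(n)[:,:,::-1].copy(); cv2.imwrite(f"pics/{n}7.png",im)
    a=im[b[0]:b[1],b[2]:b[3]];cv2.imwrite(f"pics/{n}7c.png",cv2.resize(a,None,fx=5,fy=5,interpolation=cv2.INTER_CUBIC))
E
```

```text
t: 16.0
eef_pos: [0.4975, -0.0737, 0.1946]
ee_rot: [[-0.122, 0.845, 0.52], [0.993, 0.104, 0.063], [-0.001, 0.524, -0.852]]
wrist_force: [-0.0, -0.1, -0.6]
finger_gap: 0.65
16.0 [-0.0908 -0.0004  0.1946]
[0.0004 0.0008 0.0014]
```

View pics/scene7c.png

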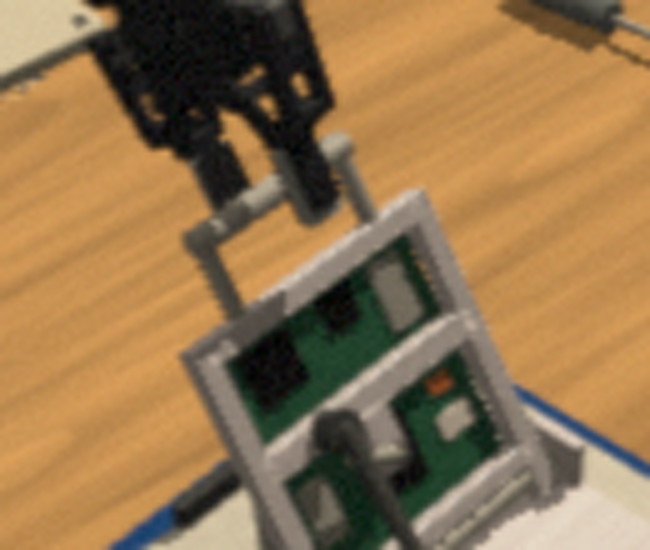

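View pics/top7c.png

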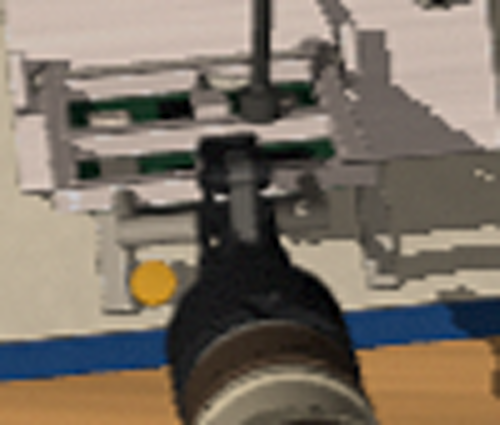

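The bar runs between the fingers in both views. In the scene crop one finger is on each side, near (315,215) and (220,200), with the tips short of the frame's top edge. I'll close on it.

```bash
python3 -m crank '[{"dr":[0,0,0],"linear":[0,0,0],"claw":0.55},{"dr":[0,0,0],"linear":[0,0,0],"claw":0.75},{"dr":[0,0,0],"linear":[0,0,0],"claw":0.85},{"dr":[0,0,0],"linear":[0,0,0],"claw":0.95},{"dr":[0,0,0],"linear":[0,0,0],"claw":0.95},{"dr":[0,0,0],"linear":[0,0,0],"claw":0.95},{"dr":[0,0,0],"linear":[0,0,0],"claw":0.95}]' 30
python3 - <<'E'
from h import *
s=robot.read_state();p=w2s(s['eef_pos']);R=Rs.T@s['ee_rot'];print(s['t'],p,s['wrist_torque']);print(R.T@(np.array([-.0894,0,.1938])-p), Rs.T@s['wrist_force'])
E
```

```text
t: 16.8
eef_pos: [0.4974, -0.0736, 0.1942]
ee_rot: [[-0.122, 0.846, 0.52], [0.993, 0.104, 0.064], [-0.0, 0.524, -0.852]]
wrist_force: [-0.8, 0.0, 4.5]
finger_gap: 0.151
16.8 [-0.0908 -0.0003  0.1942] [0.0887 0.2278 0.0899]
[0.0003 0.001  0.001 ] [-0.8157  0.1053  4.4857]
```

```bash
python3 -m crank '[{"dr":[0.02,0,0],"linear":[0,0.0034,0],"claw":0.95},{"dr":[0.04,0,0],"linear":[0,0.0068,0.0001],"claw":0.95},{"dr":[0.04,0,0],"linear":[0,0.0068,0.0001],"claw":0.95},{"dr":[0.04,0,0],"linear":[0,0.0068,0.0001],"claw":0.95},{"dr":[0.04,0,0],"linear":[0,0.0068,0.0001],"claw":0.95},{"dr":[0.04,0,0],"linear":[0,0.0068,0.0001],"claw":0.95},{"dr":[0.02,0,0],"linear":[0,0.0034,0],"claw":0.95},{"dr":[0,0,0],"linear":[0,0,0],"claw":0.95}]' 45
python3 - <<'E'
from h import *
s=robot.read_state();p=w2s(s['eef_pos']);R=Rs.T@s['ee_rot'];print(s['t'],p,s['wrist_torque'],s['finger_gap']);print(R, R.T@Rs.T@s['wrist_force'])
E
```

```text
t: 17.6
eef_pos: [0.5345, -0.0691, 0.2113]
ee_rot: [[-0.122, 0.945, 0.303], [0.993, 0.116, 0.037], [-0.0, 0.305, -0.952]]
wrist_force: [-2.8, -0.9, 7.2]
finger_gap: 0.143
17.6 [-0.0534 -0.0004  0.2113] [0.0267 0.4397 0.0071] 0.1430344602965161
[[-0.0002  0.9523  0.3052]
 [ 1.      0.0003 -0.0004]
 [-0.0004  0.3052 -0.9523]] [-0.5814 -0.5143 -7.745 ]
```

```bash
python3 -m crank '[{"dr":[0.02,0,0],"linear":[0,0.0034,-0.0005],"claw":0.95},{"dr":[0.04,0,0],"linear":[0,0.0068,0],"claw":0.95},{"dr":[0.04,0,0],"linear":[0,0.0068,0],"claw":0.95},{"dr":[0.04,0,0],"linear":[0,0.0068,0],"claw":0.95},{"dr":[0.04,0,0],"linear":[0,0.0068,0],"claw":0.95},{"dr":[0.04,0,0],"linear":[0,0.0068,0],"claw":0.95},{"dr":[0.04,0,0],"linear":[0,0.0068,0],"claw":0.95},{"dr":[0.02,0,0],"linear":[0,0.0034,0],"claw":0.95},{"dr":[0,0,0],"linear":[0,0,0],"claw":0.95},{"dr":[0,0,0],"linear":[0,0,0],"claw":0.95}]' 45
cat > chk.py <<'E'
from h import *
s=robot.read_state();p=w2s(s['eef_pos']);R=Rs.T@s['ee_rot'];print(s['t'],p,s['wrist_torque'],s['finger_gap']);print(R[:,2], R.T@Rs.T@s['wrist_force'])
E
python3 chk.py
```

```text
t: 18.6
eef_pos: [0.5794, -0.0636, 0.2195]
ee_rot: [[-0.122, 0.992, 0.029], [0.993, 0.121, 0.003], [-0.0, 0.029, -1.0]]
wrist_force: [0.4, -0.9, 0.2]
finger_gap: 0.143
18.6 [-0.0082 -0.0005  0.2195] [-0.1271 -0.1985 -0.0491] 0.14336532579968367
[ 0.0295 -0.0002 -0.9996] [-0.9074  0.2873 -0.1691]
```

```bash
for i in 1 2; do python3 -m crank '[{"dr":[0.01,0,0],"linear":[0,0.0017,0],"claw":0.95},{"dr":[0.01,0,0],"linear":[0,0.0017,0],"claw":0.95},{"dr":[0,0,0],"linear":[0,0,0],"claw":0.95},{"dr":[0,0,0],"linear":[0,0,0],"claw":0.95}]' 45 >/dev/null; python3 chk.py;done
```

```text
19.0 [-0.0048 -0.0004  0.2196] [-0.2932 -0.1676  0.0187] 0.15332456496381544
[ 0.0088 -0.0001 -1.    ] [-2.1716  1.2218  4.574 ]
19.4 [-0.0011 -0.0004  0.2197] [-0.4987 -0.2928 -0.031 ] 0.14737514634309873
[-0.0109 -0.0001 -0.9999] [-1.4511  0.7203  6.6301]
```

```bash
for i in 1 2; do python3 -m crank '[{"dr":[0,0,0],"linear":[0,0.001,0.0003],"claw":0.95},{"dr":[0,0,0],"linear":[0,0.001,0.0003],"claw":0.95},{"dr":[0,0,0],"linear":[0,0,0],"claw":0.95},{"dr":[0,0,0],"linear":[0,0,0],"claw":0.95}]' 45 >/dev/null; python3 chk.py;done
python3 - <<'E'
from h import *
for n,b in(("scene",(190,350,230,390)),("top",(150,285,275,435))):
    im=robot.camera(n)[:,:,::-1].copy(); cv2.imwrite(f"pics/{n}8.png",im)
    a=im[b[0]:b[1],b[2]:b[3]];cv2.imwrite(f"pics/{n}8c.png",cv2.resize(a,None,fx=3.7,fy=3.7,interpolation=cv2.INTER_CUBIC))
for th in(0.03,0.):
  print(th,proj('scene',s2w(f2s((.057,-.046,-.0056),th))),proj('scene',s2w(f2s((0.006,.075,.152),th))),proj('scene',s2w(f2s((0.006,-.075,.152),th))))
E
```

```text
19.8 [ 0.0005 -0.0004  0.2196] [-0.6191  0.2947 -0.013 ] 0.14570872326748321
[-0.0108 -0.0002 -0.9999] [-1.4413 -1.8379  3.342 ]
20.2 [ 0.0021 -0.0004  0.2196] [-0.6861  0.9415 -0.037 ] 0.1462634249626038
[-0.0111 -0.0004 -0.9999] [-3.3054 -5.0342  0.0458]
0.03 [[322.8228 325.0608]] [[339.7227 234.731 ]] [[293.0353 270.4593]]
0.0 [[322.7748 325.5197]] [[341.3077 235.6453]] [[294.6503 271.5295]]
```

View pics/scene8c.png

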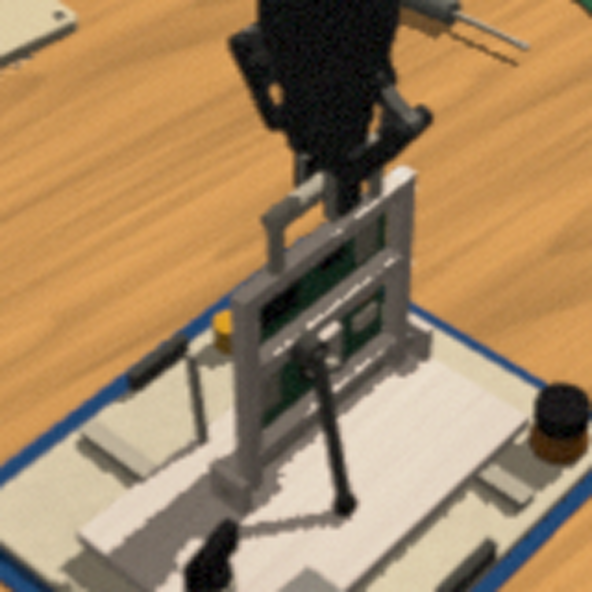

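View pics/top8c.png

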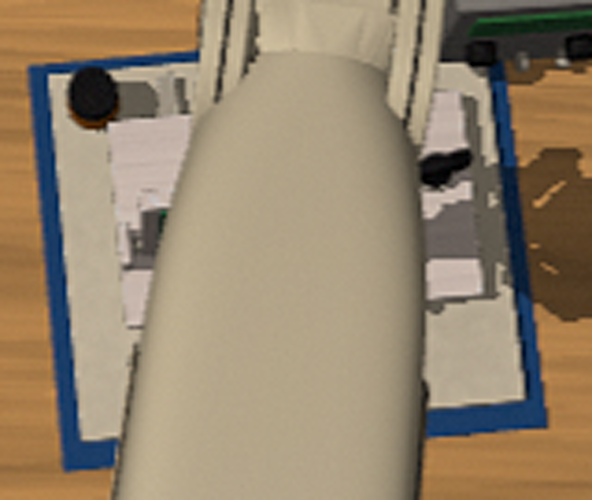

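```bash
python3 -m crank '[{"dr":[0,0,0],"linear":[0,0.0003,0],"claw":0.95},{"dr":[0,0,0],"linear":[0,0,0],"claw":0.95},{"dr":[0,0,0],"linear":[0,0,0],"claw":0.95},{"dr":[0,0,0],"linear":[0,0,0],"claw":0.95},{"dr":[0,0,0],"linear":[0,0,0],"claw":0.95},{"dr":[0,0,0],"linear":[0,0,0],"claw":0.95},{"dr":[0,0,0],"linear":[0,0,0],"claw":0.95},{"dr":[0,0,0],"linear":[0,0,0],"claw":0.95}]' 45 >/dev/null; python3 chk.py
python3 - <<'E'
from h import *
s=robot.camera("scene")[:,:,::-1]; cv2.imwrite("pics/scene9.png",s)
a=s.astype(int);b=cv2.imread("pics/scene8.png").astype(int);print('changed px',int((abs(a-b).max(2)>40).sum()))
# knob blob, top, before/after
t=robot.camera("top")[:,:,::-1]
im=t[186:204,382:405];m=(im.max(2)<45).astype(np.uint8);n,l,st,c=cv2.connectedComponentsWithStats(m);i=1+st[1:,4].argmax();print(c[i]+[382,186],st[i,4])
E
```

```text
21.1 [ 0.0022 -0.0004  0.2196] [-0.6828  1.0414  0.0223] 0.14231383816966206
[-0.0115 -0.0003 -0.9999] [-1.8179 -5.1092  0.568 ]
changed px 15
[394.3258 194.8652] 89
```

```bash
python3 -c "
from workcell import robot
print(robot.close_job())"
```

```text
the job is handed in; nothing more can be done
None
```

I did all three steps in order and handed the job in at about 21 s. The gripper was still closed on the bar, holding the frame upright.

- **Knob:** I turned it clockwise until the wrist torque jumped to about 1 N m, which I take as the stop. The top picture afterwards gave about 1.38 rad against the nominal 1.4, within measuring error. The knob's centre shifted by less than a pixel, so I saw no sign that the carriage moved.
- **First grip on the knob:** My first grip was too low, and the fingers closed at about 23 mm, probably on a wider part under the 12 mm blade. I opened, rose 10 mm and gripped again before turning. The side force was about 6 N.
- **Kickstand:** I pushed it past centre and it snapped down. Its foot appeared within a pixel of where the fully-down position should be.
- **Frame:** I gripped it by the bar and raised it until a steady push of about 5 N showed the foot meeting the plate. The foot and the frame's top corner were within a pixel of their upright positions. The readings held steady for the last 0.9 s before hand-in.

The arm half hid the knob in the final top picture (its centre read about 1 px off sideways), so my last clean look at the knob was before the lift. The other things on the bench were not touched as far as the pictures show.

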